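# Reset the bench air valve to two turns open

## Task

Using the upright crank handle on the handwheel, screw the jeweller's bench air valve fully shut (clockwise seen from above) until it stops, then back it off exactly two full turns. Finish while still holding the crank handle gripped between the fingers, with the wheel at rest, and leave the jar, the steel block and the brush around the valve where they are.

Things in the scene. Friction and masses are not known exactly. Their poses are not given: they have to be found in the camera images.
- valve (a joint): How far the valve's handwheel is open, in rad: 0 = fully shut against a hard stop, growing as the wheel turns anticlockwise seen from above; one turn = 6.283, two turns = 12.566. It starts between about 1.5 and 5.5, can open to a little over three turns (19.8), and counts whole turns. The vertical spindle does not rise or sink. The wheel rubs with about 0.15 N m (3 N at the handle) and stays where it is left.
- wheel_centre (a point): Point on the vertical axis of the handwheel, at mid-height of its rim, 112 mm above the bench. Dark steel three-spoke wheel, rim 100 mm in diameter (centre line) of 14 mm round bar; the hub's top is 13 mm above this point. Under it stand a brass valve body and a copper pipe run 42 mm above the bench, 290 mm long, with a small round gauge 98 mm from the axis whose top is 103 mm above the bench: all of it is lower than the rim's top.
- handle_grip (a point): Middle of the crank handle, the place to grip it: 150 mm above the bench, 50 mm from the wheel's axis. It circles the axis with the wheel.
- crank: The crank handle: an upright dark wooden cylinder 22 mm in diameter and 48 mm tall standing on the wheel's rim, its underside 124 mm and its top 172 mm above the bench. It spins freely about its own upright axis, so a hand gripping it need not turn with the wheel. Origin: centre of its underside; z up its axis. Its yaw means nothing.
- valve_base: Fixed valve body bolted to the bench (90 mm square flange). Origin on the wheel's axis at bench height; z up, y along the pipe run towards the gauge. When the valve is fully shut the crank handle lies on the +x side of this body.
- flux_jar: Bystander: glass jar, 54 mm in diameter, 62 mm tall, standing near the valve. Origin: centre of its underside.
- bench_block: Bystander: steel block 60 x 60 x 22 mm lying near the valve. Origin: centre of its underside.
- brush: Bystander: bench brush about 190 mm long, under 40 mm high, lying near the valve. Origin: under its middle; x along its length.

How it is judged:
By the outcome, as a careful person would: the job done as asked, in the order asked, and still so for the second after the job is handed in, while the arm keeps its last pose, push and grip.
It also fails if it takes over 64 s, if anything falls off the work surface, if the arm or the gripper's body presses on something with over 40 N, if the wrist force passes 120 N, or if a joint passes its speed limit or range.

## Robot

A 6-joint arm with a two-finger parallel gripper is mounted at the origin on the work surface. World frame = base frame: x ahead of the robot, y to its left, z up, the work surface at z = 0. Lengths are in m, angles in rad, forces in N, time in s.
With the tool pointing down it reaches from about 0.425 to 0.95 m from the base axis. Payload 14.7 kg.
Tool frame: the origin (TCP) lies between the finger pads; the fingertips stand 8 mm ahead of it and the grasp point (between the pads) lies 11 mm behind it (tip_extent is the distance from the TCP to the fingertips, in m); z points along the fingers, y is the line along which they close (so a half turn about z gives the same grasp; the last joint's range is limited). The gripper opens to 85 mm and grips with 20 to 120 N. Pads are 22 mm wide; open, the fingers measure 114 mm over their backs; the gripper's body (76 mm by 85 mm) begins 54 mm behind the grasp point. The pads swing forward as they close: fully open they stand 13 mm farther back than shut.
Start: joints at [-1.212, 0.48, 1.596, -0, 1.065, -0.047], TCP at [0.257, -0.597, 0.239] pointing down, gripper open.
Joint ranges: [-2.75, 2.75], [-0.82, 2.05], [0.23, 2.67], [-1.56, 4.7], [0.09, 2.69], [-2.92, 2.92]. Speed limits (rad/s): [1.89, 1.89, 2.39, 3.01, 3.01, 3.01].

## Interface

Orientations are given as a 3x3 rotation matrix whose columns are the frame's x, y, z axes.
In Python, from workcell import * gives the robot as it stands. The module is installed in compiled form; this text tells all that it offers.
- The arm moves only by the tool servo_tool, never from a script. Its argument "motion" is a list of rows, each an object with "translation": the shift along the world's x, y, z scaled (see below), a list of three; "dr": the turn, a rotation vector about the world's x, y, z scaled (see below), a list of three; "grip": the closure, from 0 (fully open) to 1 (shut). A call has 1 to 12 rows; each row shifts and turns the commanded pose from where the row before left it; what a row does not reach is not made up. The controller multiplies each number of a shift by 3 cm and each number of a turn by 5 degrees. A row lasts 1/10 s, in which the tool goes at most 50 mm and 8.59 degrees, less where a joint would pass 70% of its speed; a pose out of reach is approached as far as the arm can. A call with a number of a shift or a turn outside -1 to 1 is refused whole. A call with a gripper value outside its range is refused whole. The fingers move at their own pace and stop on an object; "newtons" is the grip in N (left out, the last holds). Time passes only in rows, so rows that do not move let the fingers close. It gives the time, the measured TCP pose, the force, the opening and the grip force at its end, in the units of the state.
- get_obs(): the state, without advancing time (a new reading comes with each control period).
- camera(name): name is "scene" or "side" or "wrist"; returns (picture, depth): 400x640x3 uint8, red, green, blue; 400x640 float32, m along the optical axis (not along the pixel's ray), 0 where there is no reading.
- camera_model(name): a dict with "fx", "fy", "cx", "cy" (pixels), "eye" and "rotation" of the camera in the world. Camera axes: x right, y up, looking along -z (the intrinsics and any distortion apply to the point x, -y, -z); pixel columns grow to the right and rows downward; lengths in m; the calibration is good to about 2 mm. A picture is of the moment at which its call begins: read the wrist's pose just before it. camera_model takes no time and is no camera call; for the wrist camera it gives the pose at the moment of the call.
- close_job(): hands the job in; it is judged then, once.
The state is a dict: "time_s": time; "q": joint angles; "joint_vel": joint speeds; "effort": joint torques, N m; "tool_pos": TCP position; "ee_rot": TCP orientation; "contact_force": force on the tool from outside, world axes, zero at the start; "ft_torque": the same for the moment, N m; "grip_width": finger opening in m; "grasp_force": force on a finger pad.
Only numpy, scipy, OpenCV 4.12 (cv2) and the standard library are available. Lean on these libraries where they do the work, as an engineer would, in place of code of your own. Each camera call takes 0.05 s, during which the arm holds its last target. There are 200 camera calls.

## Working session

There is one attempt and no reset: what is moved stays moved. The work goes in short steps, Python scripts to look and compute and a tool call to move; the robot and the scene stay as the last step left them, time stands still between calls to the robot, and variables do not carry over. Pictures are saved under pics/ and viewed, at most 10 in all, crops included, and the job is handed in when it is done.

Besides the shell and the picture viewer there is one more tool, called after "Request:" as name(argument=value, ...) on one line, values as JSON. servo_tool: Moves the arm, as the interface text tells. Its arguments: {"type":"object","properties":{"motion":{"type":"array"},"newtons":{"type":"number"}},"required":["motion"]}

```bash
mkdir -p pics; cat > h.py <<'E'
from workcell import *
import numpy as np, cv2
def cloud(name):
    m=camera_model(name); p,d=camera(name)
    v,u=np.mgrid[0:d.shape[0],0:d.shape[1]]
    c=np.stack([(u-m["cx"])/m["fx"]*d,-(v-m["cy"])/m["fy"]*d,-d],-1)
    w=c@np.array(m["rotation"]).T+np.array(m["eye"])
    w[d==0]=np.nan
    return p,w
E
python3 - <<'E'
from h import *
for n in ("scene","side"):
    p,w=cloud(n); cv2.imwrite(f"pics/{n}.png",p[:,:,::-1]); np.savez(f"{n}.npz",p=p,w=w)
    m=camera_model(n);print(n,m)
print({k:np.round(v,3) for k,v in get_obs().items()})
E
```

```text
scene {'fx': 457.1846177904366, 'fy': 457.1846177904366, 'cx': 316.9032306000027, 'cy': 191.0584540265657, 'eye': array([ 1.38382125, -0.11447674,  0.81208135]), 'rotation': array([[ 0.17746248, -0.62961374,  0.75636869],
       [ 0.98403888,  0.10320673, -0.14496846],
       [ 0.01321179,  0.77002266,  0.63787973]])}
side {'fx': 368.09912336433536, 'fy': 368.09912336433536, 'cx': 311.4972119808694, 'cy': 201.20615829064582, 'eye': array([ 0.4248314 , -0.38194264,  0.65770101]), 'rotation': array([[ 0.94902687,  0.23440836, -0.2107148 ],
       [-0.31506038,  0.72503308, -0.61242469],
       [ 0.00921773,  0.64759536,  0.76192866]])}
{'time_s': np.float64(0.1), 'q': array([-1.212,  0.481,  1.597, -0.   ,  1.065, -0.047]), 'joint_vel': array([-0.002, -0.002, -0.002, -0.   ,  0.001,  0.   ]), 'effort': array([-0.0000e+00, -9.5226e+01, -4.3104e+01,  0.0000e+00,  5.0000e-03,
       -0.0000e+00]), 'tool_pos': array([ 0.256, -0.597,  0.239]), 'ee_rot': array([[ 0.919,  0.395, -0.   ],
       [ 0.395, -0.919,  0.001],
       [ 0.   , -0.001, -1.   ]]), 'contact_force': array([-0.356, -0.321, -0.632]), 'ft_torque': array([ 0.016, -0.042,  0.03 ]), 'grasp_force': np.float64(0.0), 'grip_width': np.float64(0.085)}
```

View pics/scene.png

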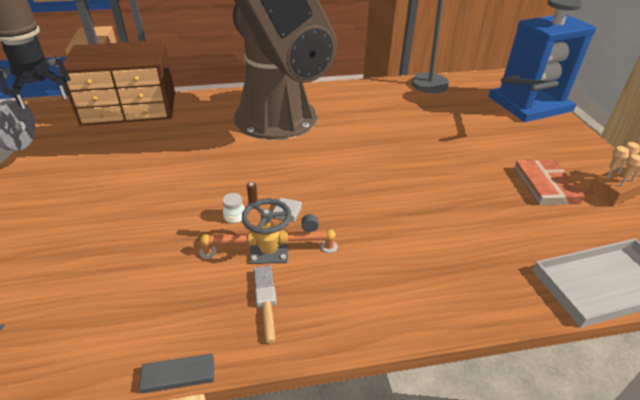

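View pics/side.png

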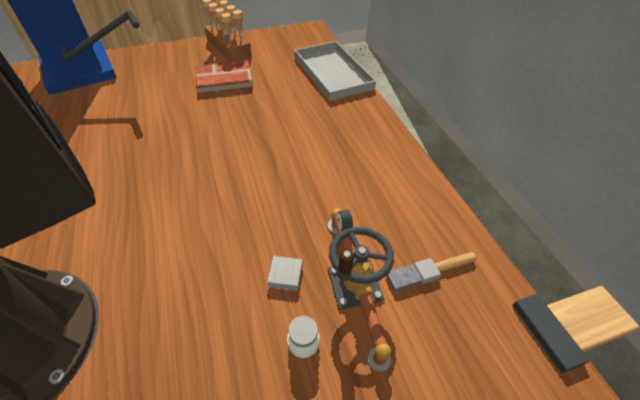

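The scene view shows the wheel at about (267,216), the handle at (251,192), the gauge at (310,223), the jar at (233,208), the block at (290,209) and the brush at (266,300). In the side view the wheel is at (362,255) and the handle at (346,262).

```bash
python3 - <<'E'
from h import *
from scipy.optimize import least_squares
for n,(c,r) in {"scene":((267,216),(30,50)),"side":((362,255),(36,45))}.items():
    f=np.load(n+".npz"); w=f["w"]; p=f["p"]
    v,u=np.mgrid[0:400,0:640]
    m=(abs(u-c[0])<r[0])&(abs(v-c[1])<r[1])
    P=w[m]; 
    rim=P[(P[:,2]>.108)&(P[:,2]<.122)]
    med=np.median(rim,0)
    s=least_squares(lambda x:np.hypot(rim[:,0]-x[0],rim[:,1]-x[1])-.05,med[:2],loss="soft_l1",f_scale=.004)
    print(n,len(rim),"centre",s.x.round(4),"res",np.median(abs(s.fun)).round(4))
    h=P[(P[:,2]>.135)&(P[:,2]<.18)]
    print(" handle",len(h),np.median(h,0).round(4),h.min(0).round(3),h.max(0).round(3))
    t=P[(P[:,2]>.166)&(P[:,2]<.18)]; print(" top",len(t),t.mean(0).round(4))
    for z0,z1,nm,cc,rr in [(.055,.068,"jar",(233,205) if n=="scene" else (303,333),25),(.017,.027,"block",(290,209)if n=="scene" else (285,273),25),(.01,.04,"brush",(266,305) if n=="scene" else (432,271),48)]:
        mm=(abs(u-cc[0])<rr)&(abs(v-cc[1])<rr); Q=w[mm];Q=Q[(Q[:,2]>z0)&(Q[:,2]<z1)]
        print(" ",nm,len(Q),Q.mean(0).round(3),Q.min(0).round(3),Q.max(0).round(3))
    g=(abs(u-(310 if n=="scene" else 345))<10)&(abs(v-(223 if n=="scene" else 220))<12);Q=w[g];Q=Q[Q[:,2]>.07];print(" gauge",Q.mean(0).round(3), Q.max(0).round(3))
E
```

```text
scene 917 centre [ 0.6239 -0.0851] res 0.0038
 handle 164 [ 0.5847 -0.1109  0.1595] [ 0.568 -0.122  0.135] [ 0.591 -0.1    0.174]
 top 57 [ 0.58   -0.1109  0.1706]
  jar 214 [ 0.493 -0.162  0.061] [ 0.465 -0.185  0.055] [ 0.516 -0.138  0.065]
  block 232 [ 0.496 -0.018  0.021] [ 0.456 -0.061  0.017] [0.538 0.013 0.025]
  brush 1069 [ 0.771 -0.105  0.017] [ 0.65 -0.13  0.01] [ 0.876 -0.052  0.025]
 gauge [0.636 0.012 0.09 ] [0.646 0.032 0.105]
side 1591 centre [ 0.6162 -0.0866] res 0.0037
 handle 287 [ 0.574  -0.1159  0.1678] [ 0.566 -0.122  0.135] [ 0.587 -0.1    0.176]
 top 155 [ 0.5758 -0.1123  0.172 ]
  jar 694 [ 0.488 -0.163  0.062] [ 0.465 -0.185  0.055] [ 0.513 -0.137  0.065]
  block 866 [ 0.494 -0.026  0.022] [ 0.456 -0.063  0.017] [0.534 0.016 0.026]
  brush 1372 [ 0.759 -0.107  0.018] [ 0.683 -0.127  0.01 ] [ 0.873 -0.085  0.023]
 gauge [0.625 0.001 0.098] [0.64  0.028 0.121]
```

Request:
servo_tool(motion=[{"translation":[0.67,1,0],"dr":[0,0,0],"grip":0},{"translation":[0.67,1,0],"dr":[0,0,0],"grip":0},{"translation":[0.67,1,0],"dr":[0,0,0],"grip":0},{"translation":[0.67,1,0],"dr":[0,0,0],"grip":0},{"translation":[0.67,1,0],"dr":[0,0,0],"grip":0},{"translation":[0.67,1,0],"dr":[0,0,0],"grip":0},{"translation":[0.67,1,0],"dr":[0,0,0],"grip":0},{"translation":[0.67,1,0],"dr":[0,0,0],"grip":0},{"translation":[0.67,1,0],"dr":[0,0,0],"grip":0},{"translation":[0.67,1,0],"dr":[0,0,0],"grip":0},{"translation":[0.67,1,0],"dr":[0,0,0],"grip":0},{"translation":[0.67,1,0],"dr":[0,0,0],"grip":0}], newtons=60)

```text
time_s: 1.3
tool_pos: [0.4983, -0.2358, 0.2391]
ee_rot: [[0.919, 0.395, -0.0], [0.395, -0.919, 0.0], [-0.0, -0.0, -1.0]]
contact_force: [-0.3, 0.5, 0.2]
grip_width: 0.0852
grasp_force: 0.0
```

Request:
servo_tool(motion=[{"translation":[0.67,1,0],"dr":[0,0,0],"grip":0},{"translation":[0.67,1,0],"dr":[0,0,0],"grip":0},{"translation":[0,0,0],"dr":[0,0,0],"grip":0},{"translation":[0,0,0],"dr":[0,0,0],"grip":0}])

```text
time_s: 1.7
tool_pos: [0.5381, -0.1765, 0.239]
ee_rot: [[0.918, 0.396, -0.001], [0.396, -0.918, 0.0], [-0.001, -0.0, -1.0]]
contact_force: [-0.4, -0.0, -0.4]
grip_width: 0.0855
grasp_force: 0.0
```

```bash
python3 - <<'E'
from h import *
print({k:np.round(v,4) for k,v in get_obs().items() if k in("time_s","q","tool_pos","contact_force","ee_rot")})
p,w=cloud("wrist"); cv2.imwrite("pics/w1.png",p[:,:,::-1]); np.savez("w1.npz",p=p,w=w); m=camera_model("wrist"); print(m)
P=w.reshape(-1,3)
for z0,z1 in((.166,.178),(.13,.165),(.108,.122)):
    Q=P[(P[:,2]>z0)&(P[:,2]<z1)&(np.hypot(P[:,0]-.62,P[:,1]+.086)<.08)]; 
    if len(Q): print(len(Q),Q.mean(0).round(4),np.nanmin(Q,0).round(3),np.nanmax(Q,0).round(3))
E
```

```text
{'time_s': np.float64(1.7), 'q': array([-3.7040e-01,  3.6420e-01,  1.7912e+00, -2.0000e-04,  9.8680e-01,
        7.9290e-01]), 'tool_pos': array([ 0.5381, -0.1765,  0.239 ]), 'ee_rot': array([[ 9.181e-01,  3.964e-01, -7.000e-04],
       [ 3.964e-01, -9.181e-01,  1.000e-04],
       [-6.000e-04, -4.000e-04, -1.000e+00]]), 'contact_force': array([-0.4196, -0.0286, -0.358 ])}
{'fx': 281.06982399132335, 'fy': 281.06982399132335, 'cx': 318.317321503807, 'cy': 197.52080464956322, 'eye': array([ 0.60653691, -0.14833063,  0.37284225]), 'rotation': array([[ 0.39528739,  0.87802926,  0.26983791],
       [-0.91855659,  0.37825892,  0.11477792],
       [-0.00129022, -0.29323166,  0.95604055]])}
756 [ 0.5776 -0.1108  0.1712] [ 0.567 -0.121  0.166] [ 0.588 -0.1    0.174]
194 [ 0.5828 -0.1166  0.1488] [ 0.572 -0.121  0.13 ] [ 0.588 -0.105  0.165]
7607 [ 0.6231 -0.0828  0.1168] [ 0.564 -0.14   0.108] [ 0.675 -0.028  0.122]
```

View pics/w1.png

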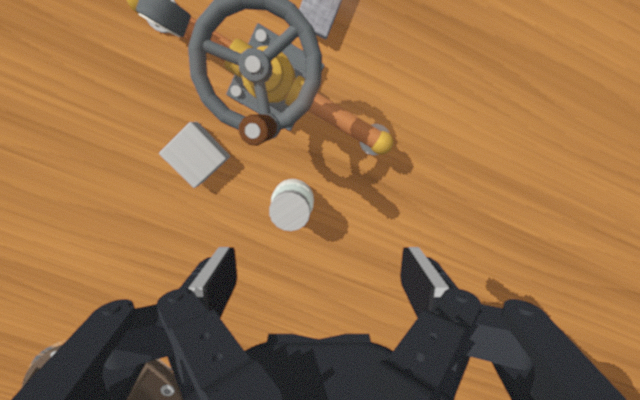

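The wrist view shows the hub at (254,65) and the handle top at (256,130). The handle is at (0.5776,-0.1108) and the centre at about (0.6195,-0.084). The radius comes out at 49.8 mm against 50 expected.

Request:
servo_tool(motion=[{"translation":[0.66,1,0],"dr":[0,0,0],"grip":0},{"translation":[0.66,1,0],"dr":[0,0,0],"grip":0},{"translation":[0,0.19,0],"dr":[0,0,0],"grip":0},{"translation":[0,0,-1],"dr":[0,0,0],"grip":0},{"translation":[0,0,-1],"dr":[0,0,0],"grip":0},{"translation":[0,0,-0.7],"dr":[0,0,0],"grip":0},{"translation":[0,0,-0.4],"dr":[0,0,0],"grip":0},{"translation":[0,0,-0.23],"dr":[0,0,0],"grip":0},{"translation":[0,0,0],"dr":[0,0,0],"grip":0}])

```text
time_s: 2.65
tool_pos: [0.5772, -0.1121, 0.1391]
ee_rot: [[0.919, 0.394, -0.001], [0.394, -0.919, 0.0], [-0.001, -0.0, -1.0]]
contact_force: [-0.1, -0.2, 0.8]
grip_width: 0.0856
grasp_force: 0.0
```

Request:
servo_tool(motion=[{"translation":[0,0,0],"dr":[0,0,0],"grip":1},{"translation":[0,0,0],"dr":[0,0,0],"grip":1},{"translation":[0,0,0],"dr":[0,0,0],"grip":1},{"translation":[0,0,0],"dr":[0,0,0],"grip":1},{"translation":[0,0,0],"dr":[0,0,0],"grip":1},{"translation":[0,0,0],"dr":[0,0,0],"grip":1},{"translation":[0,0,0],"dr":[0,0,0],"grip":1},{"translation":[0,0,0],"dr":[0,0,0],"grip":1}], newtons=60)

```text
time_s: 3.45
tool_pos: [0.5778, -0.1115, 0.14]
ee_rot: [[0.919, 0.395, 0.001], [0.395, -0.919, -0.0], [0.0, 0.0, -1.0]]
contact_force: [-2.6, 0.7, 7.2]
grip_width: 0.0209
grasp_force: 58.3
```

```bash
python3 - <<'E'
from h import *
print({k:np.round(v,4) for k,v in get_obs().items() if k in("time_s","q","tool_pos","contact_force","grip_width")})
p,w=cloud("wrist"); cv2.imwrite("pics/w2.png",p[:,:,::-1])
E
cat > plan.py <<'E'
import numpy as np,sys
# start angle deg, step deg, n, radius ; prints rows in 3cm units, from the actual start point
a0,st,n,r=map(float,sys.argv[1:5]); a=np.radians(a0+st*np.arange(int(n)+1))
d=np.diff(r*np.c_[np.cos(a),np.sin(a)],axis=0)/.03
for k,x in enumerate(d): print(round(a0+st*(k+1),1),x.round(3))
E
python3 plan.py 212 -10 12 .05
```

```text
{'time_s': np.float64(3.45), 'q': array([-2.4210e-01,  5.1160e-01,  1.8338e+00,  1.0000e-04,  7.9560e-01,
        9.2280e-01]), 'tool_pos': array([ 0.5778, -0.1115,  0.14  ]), 'contact_force': array([-2.6349,  0.7427,  7.2479]), 'grip_width': np.float64(0.0209)}
202.0 [-0.132  0.259]
192.0 [-0.085  0.278]
182.0 [-0.035  0.288]
172.0 [0.015 0.29 ]
162.0 [0.065 0.283]
152.0 [0.114 0.267]
142.0 [0.158 0.244]
132.0 [0.198 0.212]
122.0 [0.232 0.175]
112.0 [0.259 0.132]
102.0 [0.278 0.085]
92.0 [0.288 0.035]
```

View pics/w2.png

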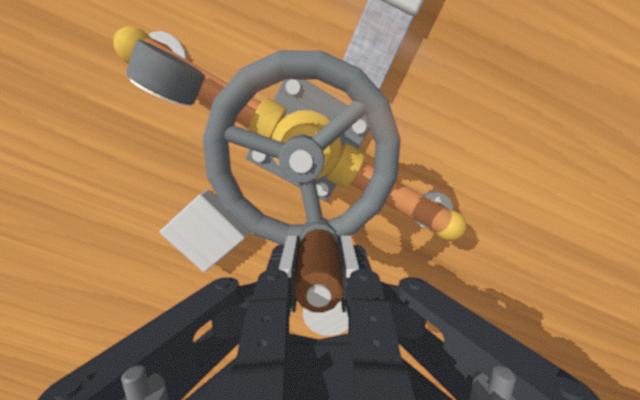

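The handle is held between the pads at about (318,270), with an opening of 21 mm. Next is turning clockwise in 10° steps.

Request:
servo_tool(motion=[{"translation":[-0.132,0.259,0],"dr":[0,0,0],"grip":1},{"translation":[-0.085,0.278,0],"dr":[0,0,0],"grip":1},{"translation":[-0.035,0.288,0],"dr":[0,0,0],"grip":1},{"translation":[0.015,0.29,0],"dr":[0,0,0],"grip":1},{"translation":[0.065,0.283,0],"dr":[0,0,0],"grip":1},{"translation":[0.114,0.267,0],"dr":[0,0,0],"grip":1}])

```text
time_s: 4.1
tool_pos: [0.5744, -0.0611, 0.1399]
ee_rot: [[0.919, 0.395, -0.002], [0.395, -0.919, 0.0], [-0.002, -0.001, -1.0]]
contact_force: [-9.0, -0.1, 14.3]
grip_width: 0.0207
grasp_force: 59.2
```

Request:
servo_tool(motion=[{"translation":[0.158,0.244,0],"dr":[0,0,0],"grip":1},{"translation":[0.198,0.212,0],"dr":[0,0,0],"grip":1},{"translation":[0.232,0.175,0],"dr":[0,0,0],"grip":1},{"translation":[0.259,0.132,0],"dr":[0,0,0],"grip":1},{"translation":[0.278,0.085,0],"dr":[0,0,0],"grip":1},{"translation":[0.288,0.035,0],"dr":[0,0,0],"grip":1}])

```text
time_s: 4.7
tool_pos: [0.6179, -0.0334, 0.1399]
ee_rot: [[0.919, 0.395, -0.001], [0.395, -0.919, 0.002], [-0.0, -0.002, -1.0]]
contact_force: [-4.2, 9.1, 9.2]
grip_width: 0.0207
grasp_force: 59.3
```

```bash
python3 plan.py 92 -10 9 .05
```

```text
82.0 [ 0.29  -0.015]
72.0 [ 0.283 -0.065]
62.0 [ 0.267 -0.114]
52.0 [ 0.244 -0.158]
42.0 [ 0.212 -0.198]
32.0 [ 0.175 -0.232]
22.0 [ 0.132 -0.259]
12.0 [ 0.085 -0.278]
2.0 [ 0.035 -0.288]
```

Request:
servo_tool(motion=[{"translation":[0.29,-0.015,0],"dr":[0,0,0],"grip":1},{"translation":[0.283,-0.065,0],"dr":[0,0,0],"grip":1},{"translation":[0.267,-0.114,0],"dr":[0,0,0],"grip":1},{"translation":[0.244,-0.158,0],"dr":[0,0,0],"grip":1},{"translation":[0.212,-0.198,0],"dr":[0,0,0],"grip":1},{"translation":[0.175,-0.232,0],"dr":[0,0,0],"grip":1},{"translation":[0.132,-0.259,0],"dr":[0,0,0],"grip":1},{"translation":[0,0,0],"dr":[0,0,0],"grip":1}])

```text
time_s: 5.5
tool_pos: [0.6666, -0.0673, 0.1399]
ee_rot: [[0.919, 0.395, 0.0], [0.395, -0.919, -0.001], [-0.0, 0.001, -1.0]]
contact_force: [-3.3, -4.1, 6.9]
grip_width: 0.0204
grasp_force: 59.3
```

```bash
python3 plan.py 22 -5 8 .05; python3 -c "
from h import *
o=get_obs();print(o['tool_pos'].round(4),o['contact_force'].round(1))
from h import *
p,w=cloud('wrist');cv2.imwrite('pics/w3.png',p[:,:,::-1])"
```

```text
17.0 [ 0.049 -0.137]
12.0 [ 0.036 -0.141]
7.0 [ 0.024 -0.143]
2.0 [ 0.011 -0.145]
-3.0 [-0.001 -0.145]
-8.0 [-0.014 -0.145]
-13.0 [-0.026 -0.143]
-18.0 [-0.039 -0.14 ]
[ 0.6666 -0.0673  0.1399] [-3.3 -4.1  6.9]
```

Request:
servo_tool(motion=[{"translation":[0.049,-0.137,0],"dr":[0,0,0],"grip":1},{"translation":[0.036,-0.141,0],"dr":[0,0,0],"grip":1},{"translation":[0.024,-0.143,0],"dr":[0,0,0],"grip":1},{"translation":[0.011,-0.145,0],"dr":[0,0,0],"grip":1},{"translation":[0,0,0],"dr":[0,0,0],"grip":1}])

```text
time_s: 6.05
tool_pos: [0.6693, -0.0836, 0.1399]
ee_rot: [[0.919, 0.395, -0.001], [0.395, -0.919, 0.0], [-0.001, -0.0, -1.0]]
contact_force: [-7.3, -2.3, 9.2]
grip_width: 0.0208
grasp_force: 59.3
```

Request:
servo_tool(motion=[{"translation":[0,-0.07,0],"dr":[0,0,0],"grip":1},{"translation":[0,-0.07,0],"dr":[0,0,0],"grip":1},{"translation":[0,0,0],"dr":[0,0,0],"grip":1}])

```text
time_s: 6.35
tool_pos: [0.6691, -0.0873, 0.1399]
ee_rot: [[0.919, 0.395, -0.001], [0.395, -0.919, 0.0], [-0.001, -0.001, -1.0]]
contact_force: [-7.7, 0.1, 10.7]
grip_width: 0.0207
grasp_force: 59.3
```

Request:
servo_tool(motion=[{"translation":[-0.005,-0.07,0],"dr":[0,0,0],"grip":1},{"translation":[0,0,0],"dr":[0,0,0],"grip":1}])

```text
time_s: 6.55
tool_pos: [0.669, -0.0888, 0.1399]
ee_rot: [[0.919, 0.395, -0.001], [0.395, -0.919, 0.001], [-0.001, -0.002, -1.0]]
contact_force: [-6.7, 6.3, 11.1]
grip_width: 0.0207
grasp_force: 59.7
```

Request:
servo_tool(motion=[{"translation":[-0.005,-0.07,0],"dr":[0,0,0],"grip":1},{"translation":[0,0,0],"dr":[0,0,0],"grip":1}])

```text
time_s: 6.75
tool_pos: [0.6689, -0.0891, 0.1399]
ee_rot: [[0.919, 0.394, -0.001], [0.394, -0.919, 0.003], [0.0, -0.004, -1.0]]
contact_force: [-5.9, 20.3, 12.0]
grip_width: 0.0205
grasp_force: 60.1
```

Request:
servo_tool(motion=[{"translation":[0,-0.04,0],"dr":[0,0,0],"grip":1},{"translation":[0,0,0],"dr":[0,0,0],"grip":1}])

```text
time_s: 6.95
tool_pos: [0.6689, -0.0893, 0.1399]
ee_rot: [[0.919, 0.394, -0.002], [0.395, -0.919, 0.004], [0.0, -0.005, -1.0]]
contact_force: [-4.6, 27.6, 12.0]
grip_width: 0.021
grasp_force: 60.2
```

```bash
python3 - <<'E'
from h import *
o=get_obs();print(o['tool_pos'].round(4),o['contact_force'].round(1),o['grip_width'])
p,w=cloud("wrist"); cv2.imwrite("pics/w4.png",p[:,:,::-1]);np.savez("stop.npz",p=p,w=w)
P=np.array([[.5778,-.1115],[.5744,-.0611],[.6179,-.0334],[.6666,-.0673],[.6693,-.0836],[.6691,-.0873]])
from scipy.optimize import least_squares
s=least_squares(lambda x:np.hypot(*(P-x[:2]).T)-.05,[.62,-.085]);print(s.x,s.fun)
print(np.degrees(np.arctan2(o['tool_pos'][1]-s.x[1],o['tool_pos'][0]-s.x[0])))
E
for a in -6 ; do python3 plan.py $a 10 36 .05; done
```

```text
[ 0.6689 -0.0893  0.1399] [-4.6 27.6 12. ] 0.02096036000589764
[ 0.61923119 -0.08338606] [6.93225718e-05 6.49926594e-05 3.77754780e-06 2.56505737e-05
 6.92711362e-05 2.21708657e-05]
-6.754240028864371
4.0 [0.005 0.29 ]
14.0 [-0.045  0.287]
24.0 [-0.095  0.275]
34.0 [-0.141  0.254]
44.0 [-0.183  0.226]
54.0 [-0.219  0.191]
64.0 [-0.249  0.15 ]
74.0 [-0.271  0.104]
84.0 [-0.285  0.055]
94.0 [-0.29   0.005]
104.0 [-0.287 -0.045]
114.0 [-0.275 -0.095]
124.0 [-0.254 -0.141]
134.0 [-0.226 -0.183]
144.0 [-0.191 -0.219]
154.0 [-0.15  -0.249]
164.0 [-0.104 -0.271]
174.0 [-0.055 -0.285]
184.0 [-0.005 -0.29 ]
194.0 [ 0.045 -0.287]
204.0 [ 0.095 -0.275]
214.0 [ 0.141 -0.254]
224.0 [ 0.183 -0.226]
234.0 [ 0.219 -0.191]
244.0 [ 0.249 -0.15 ]
254.0 [ 0.271 -0.104]
264.0 [ 0.285 -0.055]
274.0 [ 0.29  -0.005]
284.0 [0.287 0.045]
294.0 [0.275 0.095]
304.0 [0.254 0.141]
314.0 [0.226 0.183]
324.0 [0.191 0.219]
334.0 [0.15  0.249]
344.0 [0.104 0.271]
354.0 [0.055 0.285]
```

Request:
servo_tool(motion=[{"translation":[0,0.09,0],"dr":[0,0,0],"grip":1},{"translation":[0.005,0.29,0],"dr":[0,0,0],"grip":1},{"translation":[-0.045,0.287,0],"dr":[0,0,0],"grip":1},{"translation":[-0.095,0.275,0],"dr":[0,0,0],"grip":1},{"translation":[-0.141,0.254,0],"dr":[0,0,0],"grip":1},{"translation":[-0.183,0.226,0],"dr":[0,0,0],"grip":1},{"translation":[-0.219,0.191,0],"dr":[0,0,0],"grip":1},{"translation":[-0.249,0.15,0],"dr":[0,0,0],"grip":1},{"translation":[-0.271,0.104,0],"dr":[0,0,0],"grip":1},{"translation":[-0.285,0.055,0],"dr":[0,0,0],"grip":1}])

```text
time_s: 8.0
tool_pos: [0.6257, -0.0338, 0.14]
ee_rot: [[0.919, 0.395, 0.002], [0.395, -0.919, 0.001], [0.003, -0.0, -1.0]]
contact_force: [4.9, 6.2, 6.2]
grip_width: 0.021
grasp_force: 59.8
```

Request:
servo_tool(motion=[{"translation":[-0.29,0.005,0],"dr":[0,0,0],"grip":1},{"translation":[-0.287,-0.045,0],"dr":[0,0,0],"grip":1},{"translation":[-0.275,-0.095,0],"dr":[0,0,0],"grip":1},{"translation":[-0.254,-0.141,0],"dr":[0,0,0],"grip":1},{"translation":[-0.226,-0.183,0],"dr":[0,0,0],"grip":1},{"translation":[-0.191,-0.219,0],"dr":[0,0,0],"grip":1},{"translation":[-0.15,-0.249,0],"dr":[0,0,0],"grip":1},{"translation":[-0.104,-0.271,0],"dr":[0,0,0],"grip":1},{"translation":[-0.055,-0.285,0],"dr":[0,0,0],"grip":1}])

```text
time_s: 8.9
tool_pos: [0.5693, -0.0792, 0.1399]
ee_rot: [[0.919, 0.395, -0.001], [0.395, -0.919, 0.001], [-0.0, -0.001, -1.0]]
contact_force: [-0.3, 3.4, 12.3]
grip_width: 0.0206
grasp_force: 60.5
```

Request:
servo_tool(motion=[{"translation":[-0.005,-0.29,0],"dr":[0,0,0],"grip":1},{"translation":[0.045,-0.287,0],"dr":[0,0,0],"grip":1},{"translation":[0.095,-0.275,0],"dr":[0,0,0],"grip":1},{"translation":[0.141,-0.254,0],"dr":[0,0,0],"grip":1},{"translation":[0.183,-0.226,0],"dr":[0,0,0],"grip":1},{"translation":[0.219,-0.191,0],"dr":[0,0,0],"grip":1},{"translation":[0.249,-0.15,0],"dr":[0,0,0],"grip":1},{"translation":[0.271,-0.104,0],"dr":[0,0,0],"grip":1},{"translation":[0.285,-0.055,0],"dr":[0,0,0],"grip":1}])

```text
time_s: 9.8
tool_pos: [0.6144, -0.1334, 0.1399]
ee_rot: [[0.919, 0.394, -0.001], [0.394, -0.919, 0.002], [0.0, -0.002, -1.0]]
contact_force: [-2.3, 14.5, 13.9]
grip_width: 0.0205
grasp_force: 60.5
```

Request:
servo_tool(motion=[{"translation":[0.29,-0.005,0],"dr":[0,0,0],"grip":1},{"translation":[0.287,0.045,0],"dr":[0,0,0],"grip":1},{"translation":[0.275,0.095,0],"dr":[0,0,0],"grip":1},{"translation":[0.254,0.141,0],"dr":[0,0,0],"grip":1},{"translation":[0.226,0.183,0],"dr":[0,0,0],"grip":1},{"translation":[0.191,0.219,0],"dr":[0,0,0],"grip":1},{"translation":[0.15,0.249,0],"dr":[0,0,0],"grip":1},{"translation":[0.104,0.271,0],"dr":[0,0,0],"grip":1},{"translation":[0.055,0.285,0],"dr":[0,0,0],"grip":1},{"translation":[0,0,0],"dr":[0,0,0],"grip":1},{"translation":[0,0,0],"dr":[0,0,0],"grip":1}])

```text
time_s: 10.9
tool_pos: [0.6689, -0.0891, 0.1399]
ee_rot: [[0.919, 0.395, -0.001], [0.395, -0.919, 0.001], [-0.001, -0.001, -1.0]]
contact_force: [-4.2, 3.6, 12.2]
grip_width: 0.0207
grasp_force: 60.6
```

One turn is done and the handle is back at the same point. I'll repeat for the second turn.

Request:
servo_tool(motion=[{"translation":[0.005,0.29,0],"dr":[0,0,0],"grip":1},{"translation":[-0.045,0.287,0],"dr":[0,0,0],"grip":1},{"translation":[-0.095,0.275,0],"dr":[0,0,0],"grip":1},{"translation":[-0.141,0.254,0],"dr":[0,0,0],"grip":1},{"translation":[-0.183,0.226,0],"dr":[0,0,0],"grip":1},{"translation":[-0.219,0.191,0],"dr":[0,0,0],"grip":1},{"translation":[-0.249,0.15,0],"dr":[0,0,0],"grip":1},{"translation":[-0.271,0.104,0],"dr":[0,0,0],"grip":1},{"translation":[-0.285,0.055,0],"dr":[0,0,0],"grip":1}])

```text
time_s: 11.8
tool_pos: [0.6257, -0.0338, 0.14]
ee_rot: [[0.919, 0.395, 0.002], [0.395, -0.919, 0.001], [0.003, -0.0, -1.0]]
contact_force: [4.7, 7.3, 6.1]
grip_width: 0.0206
grasp_force: 59.8
```

Request:
servo_tool(motion=[{"translation":[-0.29,0.005,0],"dr":[0,0,0],"grip":1},{"translation":[-0.287,-0.045,0],"dr":[0,0,0],"grip":1},{"translation":[-0.275,-0.095,0],"dr":[0,0,0],"grip":1},{"translation":[-0.254,-0.141,0],"dr":[0,0,0],"grip":1},{"translation":[-0.226,-0.183,0],"dr":[0,0,0],"grip":1},{"translation":[-0.191,-0.219,0],"dr":[0,0,0],"grip":1},{"translation":[-0.15,-0.249,0],"dr":[0,0,0],"grip":1},{"translation":[-0.104,-0.271,0],"dr":[0,0,0],"grip":1},{"translation":[-0.055,-0.285,0],"dr":[0,0,0],"grip":1}])

```text
time_s: 12.7
tool_pos: [0.5693, -0.0792, 0.1399]
ee_rot: [[0.919, 0.395, -0.001], [0.395, -0.919, 0.001], [-0.0, -0.001, -1.0]]
contact_force: [-1.1, 4.0, 11.0]
grip_width: 0.0206
grasp_force: 60.5
```

Request:
servo_tool(motion=[{"translation":[-0.005,-0.29,0],"dr":[0,0,0],"grip":1},{"translation":[0.045,-0.287,0],"dr":[0,0,0],"grip":1},{"translation":[0.095,-0.275,0],"dr":[0,0,0],"grip":1},{"translation":[0.141,-0.254,0],"dr":[0,0,0],"grip":1},{"translation":[0.183,-0.226,0],"dr":[0,0,0],"grip":1},{"translation":[0.219,-0.191,0],"dr":[0,0,0],"grip":1},{"translation":[0.249,-0.15,0],"dr":[0,0,0],"grip":1},{"translation":[0.271,-0.104,0],"dr":[0,0,0],"grip":1},{"translation":[0.285,-0.055,0],"dr":[0,0,0],"grip":1}])

```text
time_s: 13.6
tool_pos: [0.6145, -0.1333, 0.1399]
ee_rot: [[0.919, 0.394, -0.001], [0.394, -0.919, 0.002], [0.0, -0.002, -1.0]]
contact_force: [-3.2, 14.1, 13.4]
grip_width: 0.0208
grasp_force: 60.5
```

Request:
servo_tool(motion=[{"translation":[0.29,-0.005,0],"dr":[0,0,0],"grip":1},{"translation":[0.287,0.045,0],"dr":[0,0,0],"grip":1},{"translation":[0.275,0.095,0],"dr":[0,0,0],"grip":1},{"translation":[0.254,0.141,0],"dr":[0,0,0],"grip":1},{"translation":[0.226,0.183,0],"dr":[0,0,0],"grip":1},{"translation":[0.191,0.219,0],"dr":[0,0,0],"grip":1},{"translation":[0.15,0.249,0],"dr":[0,0,0],"grip":1},{"translation":[0.104,0.271,0],"dr":[0,0,0],"grip":1},{"translation":[0.055,0.285,0],"dr":[0,0,0],"grip":1},{"translation":[0,0,0],"dr":[0,0,0],"grip":1},{"translation":[0,0,0],"dr":[0,0,0],"grip":1},{"translation":[0,0,0],"dr":[0,0,0],"grip":1}])

```text
time_s: 14.8
tool_pos: [0.6688, -0.0893, 0.1399]
ee_rot: [[0.919, 0.395, -0.001], [0.395, -0.919, 0.001], [-0.001, -0.001, -1.0]]
contact_force: [-4.1, 2.9, 12.8]
grip_width: 0.0208
grasp_force: 60.6
```

```bash
python3 - <<'E'
from h import *
o=get_obs();print(o['time_s'],o['tool_pos'].round(4),o['contact_force'].round(1),o['grip_width'],abs(o['joint_vel']).max())
p,w=cloud("wrist"); q=np.load("stop.npz")["p"]
cv2.imwrite("pics/end.png",np.hstack([cv2.resize(x[:,:,::-1],(400,250)) for x in (q,p)]))
print(np.abs(p.astype(int)-q).mean())
for n in("scene","side"):
    p,w=cloud(n);a=np.load(n+".npz")["w"]; v,u=np.mgrid[0:400,0:640]
    for nm,cc,z0,z1 in(("jar",(233,205) if n=="scene" else (303,333),.055,.068),("block",(290,209)if n=="scene" else (285,273),.017,.027),("brush",(266,305) if n=="scene" else (432,271),.01,.04)):
        mm=(abs(u-cc[0])<25)&(abs(v-cc[1])<25)
        print(n,nm,*[(x[mm][(x[mm][:,2]>z0)&(x[mm][:,2]<z1)].mean(0).round(3)) for x in(a,w)])
E
```

```text
14.8 [ 0.6688 -0.0893  0.1399] [-4.1  2.9 12.8] 0.020777192925439076 0.0024377713802910994
2.972615885416667
scene jar [ 0.493 -0.162  0.061] [ 0.492 -0.169  0.06 ]
scene block [ 0.496 -0.018  0.021] [ 0.499 -0.013  0.021]
scene brush [ 0.781 -0.106  0.018] [ 0.781 -0.106  0.018]
side jar [ 0.488 -0.163  0.062] [ 0.488 -0.163  0.062]
side block [ 0.494 -0.026  0.022] [ 0.494 -0.026  0.022]
side brush [ 0.764 -0.108  0.019] [ 0.764 -0.108  0.019]
```

View pics/end.png

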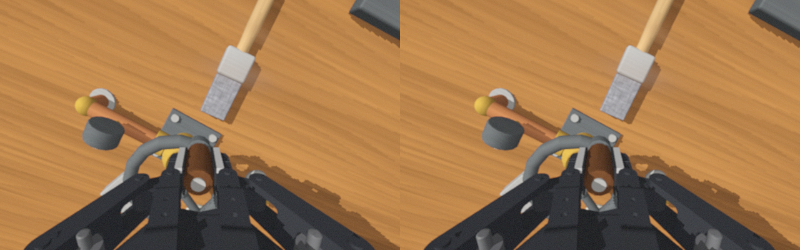

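The pictures at the stop and at the end match, with the handle at (200,170) in both halves. The side view shows the jar, block and brush unmoved; the small shifts in the scene view come from the arm blocking part of it.

```bash
python3 -c "
from workcell import *
print(close_job())"
```

```text
the job is handed in; nothing more can be done
None
```

I screwed the valve shut to its hard stop, then backed it off two full turns to within about 0.2 mm of the stop position at the handle; the job is handed in at about 15 s with the handle still gripped, the wheel at rest, and the jar, block and brush where they were.

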